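# Expose coated wood panels on the UV light box

### The job

Expose the coated panels: lay every panel as it is, coated face down, on one of the marked places of the light box's glass, set the clamp bar from the rear brackets across the front pair so that it presses on each of them, pull the lamp knob out until it clicks, leave it out for five seconds and push it fully back in. Then lay the bar back on the rear brackets and put all the panels side by side, flat, in the white wash tray. The lamp must never be on without the bar in the front brackets, and leave the tins, tub and paint tube where they stand.

Things in the scene. Friction and masses are not known exactly. Their poses are not given: they have to be found in the camera images.
- lightbox: Fixed grey table-top UV exposure unit (light not simulated). Origin on the bench; x to its rear (away from the robot), y to its left. Case x -150 to +130, y -220 to +220 mm, flat top 70 mm above the bench. On top: glass bed 140 x 320 mm with three outlined places along y; aluminium brackets at y = +-200 mm, the front pair at x = -10, the rear pair at x = +100 mm; lamp knob at x = -115, y = +90 mm.
- place_left (a point): Middle of the left outlined place on the glass surface (70 mm above the bench), axes as the light box. A place is 75 mm along x and 44 mm along y; the places are 100 mm apart along y.
- place_mid (a point): Middle of the middle outlined place on the glass, as place_left.
- place_right (a point): Middle of the right outlined place on the glass, as place_left.
- clamp_seat (a point): Midway between the two front brackets at the height of their posts' tops (100 mm above the bench), axes as the light box: the bar's origin comes here when it lies across them. A bracket is a post 52 x 20 mm, 30 mm high, with two splayed cheeks rising 16 mm more, 34 mm apart at the foot and about 46 mm at the mouth; the bar lies between the cheeks.
- park_seat (a point): The same point between the two rear brackets, where the bar's origin is at the start and must be again at the end.
- knob (a joint): Travel of the lamp knob, m: 0 fully in (off), 0.018 fully out (on). It moves straight up out of the case's top. An over-centre spring snaps it to either end: about 5 N moves it from an end; past half way it goes on by itself and stays.
- knob_top (a point): Middle of the top of the lamp knob: a black upright cylinder 36 mm in diameter, sides 26 mm high, its top 42 mm above the case's top when in and 60 mm when out; under it a steel bezel 46 mm wide and 10 mm high. Moves with the knob.
- bar: Loose steel clamp bar, about 0.85 kg, 430 (y) x 30 (x) x 8 mm. Origin: middle of the flat bar's underside. Wooden handle on top, 22 mm wide (x), 90 mm long (y), 20 to 42 mm above the origin, on two posts. Three sprung rubber pads (24 x 34 mm) under it at y = -100, 0, +100 mm reach 16 mm below the origin and yield up to 8 mm at about 1 N; across the front brackets they press the panels.
- panel_a: Loose solid wood panel 40 x 70 x 18 mm (x, y, z), 40 to 80 g, coated on its underside; all panels are alike. Origin: middle of its underside; z up, y along its length. At the start the panels lie on the hardboard sheet, lengthwise across it. Two or three of them are there.
- panel_b: As panel_a; may be absent.
- panel_c: As panel_a; may be absent.
- board: Fixed hardboard sheet 310 x 150 x 4 mm (x, y, z) lying on the bench to one side of the light box, where the panels wait. Origin: middle of its underside.
- tray: Fixed white plastic wash tray, empty, 320 x 160 mm outside (x, y), walls 5 mm thick and 30 mm high, floor 5 mm thick, on the other side of the light box. Origin: middle of its underside.
- thinner_can: Bystander: yellow and blue thinner tin 65 x 100 x 150 mm, behind the work. Origin: middle of its underside.
- clear_tub: Bystander: clear open plastic tub, 110 mm in diameter, 75 mm high. Origin: middle of its underside.
- green_can: Bystander: green can, 68 mm in diameter, 100 mm high. Origin: middle of its underside.
- paint_tube: Bystander: lying paint tube, about 130 x 34 x 22 mm. Origin: middle of its underside.

How it is judged:
By the outcome, as a careful person would: the job done as asked, in the order asked, and still so for the second after the job is handed in, with the robot touching nothing.
Of panel_a, panel_b, panel_c only 2 to 3 are there at a start; the rules pass over those that are not, and their reading is None.
At some moment in a run one of panel_a, panel_b, panel_c may be knocked a few centimetres aside while the robot is not near it.
Once in a run the grip may slacken for a moment while it holds something.
It also fails if it takes over 210 s, if anything falls off the work surface, if the arm or the gripper's body presses on something with over 40 N, if the wrist force passes 120 N, or if a joint passes its speed limit or range.

### The arm

A 7-joint arm with a two-finger parallel gripper is mounted at the origin on the work surface. World frame = base frame: x ahead of the robot, y to its left, z up, the work surface at z = 0. Lengths are in m, angles in rad, forces in N, time in s.
With the tool pointing down it reaches from about 0.425 to 0.975 m from the base axis. Payload 16.7 kg.
Tool frame: the origin (TCP) lies midway between the tips of the shut fingers; the grasp point (between the pads) lies grip_depth behind it (grip_depth is the distance from the TCP to the grasp point, in m); z points along the fingers, y is the direction in which the jaws open and shut (so a half turn about z gives the same grasp; the last joint's range is limited). The gripper opens to 85 mm and grips with 20 to 120 N. Pads are 22 mm wide; open, the fingers measure 114 mm over their backs; the gripper's body (76 mm by 85 mm) begins 54 mm behind the grasp point. The pads swing forward as they close: fully open they stand 13 mm farther back than shut.
Start: joints at [-1.458, 0.426, 0.074, 1.606, -0.034, 1.111, -0.067], TCP at [0.175, 0.652, 0.231] pointing down, gripper open.
Joint ranges: [-2.85, 2.85], [-0.5, 2.14], [-1.23, 1.37], [0.21, 2.46], [-1.02, 4.16], [0.16, 2.05], [-2.73, 2.73]. Speed limits (rad/s): [1.89, 1.89, 2.39, 2.39, 3.01, 3.01, 3.01].

### API

Orientations are given as [roll, pitch, yaw] about the fixed x, y, z axes, in that order (R = Rz(yaw) Ry(pitch) Rx(roll)).
In Python, from station import sense, snapshot, sign_off, grip_depth gives the robot as it stands. The module is installed in compiled form; this text tells all that it offers.
- The arm moves only by the shell command python3 -m handwheel 'ROWS' [FORCE]. ROWS is JSON, a list of rows, each a list of 7 numbers: the shift along the tool's x, y, z in mm, then the turn, a rotation vector about the tool's x, y, z in degrees, then the finger opening in mm, from 0 to 85.4. A call has 1 to 12 rows; each row is the pose to reach, as a shift and turn from the pose commanded when the call began, along the tool's axes at that moment; what a row does not reach only later rows make up. A row lasts 1/8 s, in which the tool goes at most 62.5 mm and 10.7 degrees, less where a joint would pass 70% of its speed; a pose out of reach is approached as far as the arm can. A call with a gripper value outside its range is refused whole. The fingers move at their own pace and stop on an object; FORCE is the grip in N (left out, the last holds). Time passes only in rows, so rows that repeat a pose let the fingers close. It gives the time, the measured TCP pose, the force and the opening at its end, in the units of the state.
- sense(): the state, without advancing time (a new reading comes with each control period).
- snapshot(name): name is "scene" or "top"; returns a dict with "color" (384x512x3 uint8, red, green, blue), "fx", "fy", "cx", "cy" (pixels), "distortion" ([k1, k2, p1, p2, k3] as OpenCV has them; the pictures are not rectified), "R" (3x3) and "t" (3): a world point X has camera coordinates R X + t. Camera axes: x right, y down, z forward; pixel columns grow to the right and rows downward; lengths in m; the calibration is good to about 2 mm. A picture is of the moment at which its call begins. There is no depth.
- sign_off(): hands the job in, once; it reports no verdict.
The state is a dict: "time": time; "qpos": joint angles; "qvel": joint speeds; "effort": joint torques, N m; "ee_pos": TCP position; "ee_rot": TCP orientation; "ft_force": force on the tool from outside, world axes, zero at the start; "ft_torque": the same for the moment, N m; "width": opening from 0.0 (shut) to 1.0 (fully open).
Only numpy, scipy, OpenCV 4.12 (cv2) and the standard library are available. Lean on these libraries where they do the work, as an engineer would, in place of code of your own. Each camera call takes 0.05 s, during which the arm holds its last target. There are 200 camera calls.

## Working session

There is one attempt and no reset: what is moved stays moved. The work goes in short steps, Python scripts to look and compute and a shell command to move; the robot and the scene stay as the last step left them, time stands still between calls to the robot, and variables do not carry over. Pictures are saved under pics/ and viewed, about 12 in all and at most 16, crops included, and the job is handed in when it is done.

```bash
mkdir -p pics; cat > h.py <<'E'
import numpy as np, cv2
from station import sense, snapshot, grip_depth
def snap(n,f):
    s=snapshot(n); np.savez('pics/'+f+'.npz',**{k:np.array(v) for k,v in s.items()})
    cv2.imwrite('pics/'+f+'.png',s['color'][:,:,::-1]); return s
def ray(s,uv,z):
    K=np.array([[s['fx'],0,s['cx']],[0,s['fy'],s['cy']],[0,0,1.]])
    p=cv2.undistortPoints(np.array(uv,float).reshape(-1,1,2),K,np.array(s['distortion'],float)).reshape(-1,2)
    R=np.array(s['R']);t=np.array(s['t']).ravel(); c=-R.T@t
    d=np.c_[p,np.ones(len(p))]@R
    return c+d*((z-c[2])/d[:,2])[:,None]
def proj(s,X):
    K=np.array([[s['fx'],0,s['cx']],[0,s['fy'],s['cy']],[0,0,1.]])
    return cv2.projectPoints(np.array(X,float).reshape(-1,1,3),cv2.Rodrigues(np.array(s['R']))[0],np.array(s['t'],float),K,np.array(s['distortion'],float))[0].reshape(-1,2)
E
python3 - <<'E'
from h import *
a=snap('scene','s0');b=snap('top','t0')
cv2.imwrite('pics/both0.png',cv2.resize(np.hstack([a['color'],b['color']])[:,:,::-1],(800,300)))
big=cv2.resize(b['color'][:,:,::-1],(800,600),interpolation=cv2.INTER_CUBIC);cv2.imwrite('pics/t0b.png',big)
print(grip_depth,sense())
for s in(a,b):print(-np.array(s['R']).T@s['t'],s['fx'],ray(s,[[256,192]],0))
E
```

```text
0.0187 {'time': 0.1, 'qpos': array([-1.45850369,  0.42665955,  0.07382926,  1.60654065, -0.03410905,
        1.11078994, -0.06706941]), 'qvel': array([ 0.00061943, -0.00194235, -0.00141401, -0.00114415,  0.00093118,
       -0.00044952, -0.00049216]), 'effort': array([ 8.20034853e-03, -9.51538038e+01,  3.77216130e+00, -4.64404750e+01,
        1.97885872e-02,  6.53504554e-03, -1.62218271e-05]), 'ee_pos': array([0.17461175, 0.65164688, 0.23068755]), 'ee_rot': array([-3.14045514e+00,  6.13206385e-05,  2.87981668e+00]), 'ft_force': array([-0.18259564,  0.50855034, -0.19803049]), 'ft_torque': array([-0.01527367,  0.00989471,  0.01134551]), 'width': 0.9981800196329204}
[ 1.09475454 -0.58542327  1.02217959] 465.75920462570656 [[0.54019128 0.05093984 0.        ]]
[0.53559786 0.00739501 1.14841377] 347.3890663839321 [[0.56993996 0.00338246 0.        ]]
```

View pics/t0b.png

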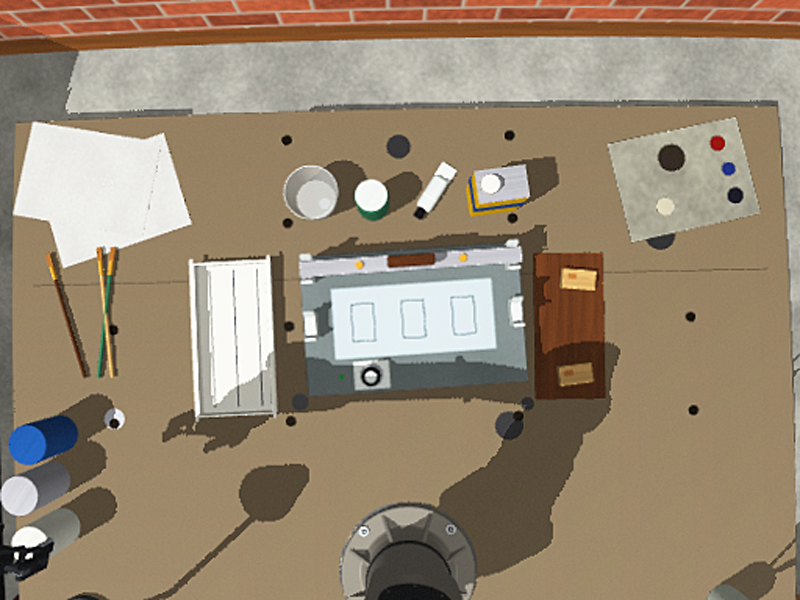

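View pics/s0.png

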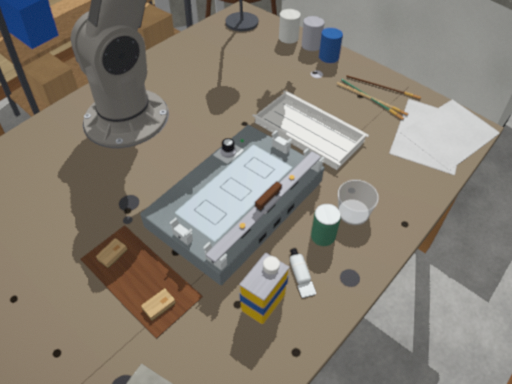

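The top view (800x600) shows two panels on the hardboard at the right, at (578,279) and (576,374). The box is in the middle with its glass corners near (331,290), (491,279), (497,347) and (334,360). The knob is at (371,376), the bar is on the rear brackets, and the tray is at the left. The scene view agrees. There are two panels and no third. Next I measure.

```bash
cat >> h.py <<'E'
def panels(s,z,reg=None,show=True):
    hsv=cv2.cvtColor(s['color'],cv2.COLOR_RGB2HSV)
    m=cv2.inRange(hsv,(10,60,110),(28,200,255))
    m=cv2.morphologyEx(m,cv2.MORPH_OPEN,np.ones((3,3),np.uint8))
    out=[]
    for c in cv2.findContours(m,cv2.RETR_EXTERNAL,cv2.CHAIN_APPROX_NONE)[0]:
        if cv2.contourArea(c)<120: continue
        P=ray(s,c.reshape(-1,2),z)[:,:2]
        (x,y),(w,h),a=cv2.minAreaRect((P*1000).astype(np.float32))
        if w<h: w,h,a=h,w,a-90
        if 50<w<95 and 30<h<60: out.append((x,y,w,h,(a+90)%180-90)); print('panel xy %.0f %.0f  size %.0f x %.0f  long-axis deg %.1f'%out[-1])
    return out
E
python3 - <<'E'
from h import *
d=np.load('pics/t0.npz');t={k:d[k] for k in d.files}
d=np.load('pics/s0.npz');s={k:d[k] for k in d.files}
panels(t,.022);print();panels(s,.022)
hsv=cv2.cvtColor(t['color'],cv2.COLOR_RGB2HSV)
def blob(m,z,amin=1500):
    for c in cv2.findContours(m,cv2.RETR_EXTERNAL,cv2.CHAIN_APPROX_NONE)[0]:
        if cv2.contourArea(c)<amin: continue
        r=cv2.minAreaRect((ray(t,c.reshape(-1,2),z)[:,:2]*1000).astype(np.float32))
        print(np.round(r[0]),np.round(r[1]),round(r[2],1),cv2.boundingRect(c))
print('glass');g=cv2.inRange(hsv,(85,10,190),(115,60,255));blob(cv2.morphologyEx(g,cv2.MORPH_OPEN,np.ones((3,3))),.07)
print('board');blob(cv2.morphologyEx(cv2.inRange(hsv,(0,100,20),(12,255,160)),cv2.MORPH_CLOSE,np.ones((5,5))),.004)
# clicks in 800px picture
f=lambda p,z:np.round(ray(t,np.array(p)/1.5625,z)[:,:2]*1000)
print('glass clicks',f([[331,290],[491,279],[497,347],[334,360]],.07).tolist())
print('tray rim',f([[190,260],[272,255],[276,415],[196,419]],.03).tolist())
print('board',f([[535,253],[602,253],[605,398],[536,398]],.004).tolist())
print('knob',f([[371,376]],.112).tolist())
print('handle',f([[411,260]],.142).tolist(),'case',f([[301,256],[522,250],[527,382],[306,396]],.07).tolist())
E
```

```text
panel xy 408 -359  size 69 x 40  long-axis deg -83.6

panel xy 794 -421  size 68 x 54  long-axis deg 43.1
panel xy 409 -360  size 73 x 48  long-axis deg -85.2
glass
[531. -21.] [142. 321.] 2.8 (212, 178, 106, 52)
board
[ 508. -353.] [150. 308.] 89.1 (341, 162, 47, 94)
[1184. -533.] [ 87. 766.] 0.2 (297, 0, 215, 25)
[1183.  371.] [1055.  127.] 87.5 (0, 0, 300, 35)
glass clicks [[591.0, 140.0], [606.0, -179.0], [470.0, -187.0], [452.0, 137.0]]
tray rim [[662.0, 439.0], [668.0, 267.0], [338.0, 264.0], [332.0, 430.0]]
board [[663.0, -286.0], [661.0, -430.0], [352.0, -426.0], [357.0, -279.0]]
knob [[423.0, 62.0]]
handle [[640.0, -18.0]] case [[660.0, 199.0], [663.0, -243.0], [399.0, -245.0], [382.0, 194.0]]
```

```bash
python3 - <<'E'
from h import *
d=np.load('pics/t0.npz');t={k:d[k] for k in d.files}
hsv=cv2.cvtColor(t['color'],cv2.COLOR_RGB2HSV)
print(hsv[178,362:382:3],hsv[239,362:378:3],hsv[200,370])
m=((hsv[...,2]>115)&(hsv[...,0]<40)&(hsv[...,1]>40)).astype(np.uint8);m[:,:345]=0;m[:,388:]=0;m[:164]=0;m[254:]=0
for c in cv2.findContours(m,cv2.RETR_EXTERNAL,cv2.CHAIN_APPROX_NONE)[0]:
    if cv2.contourArea(c)<60: continue
    r=cv2.minAreaRect((ray(t,c.reshape(-1,2),.022)[:,:2]*1000).astype(np.float32));print(r,cv2.boundingRect(c))
E
```

```text
[[ 19 132 230]
 [ 17 155 222]
 [ 16 157 219]
 [ 19 134 226]
 [ 18 138 224]
 [ 19 127 231]
 [ 18 136 233]] [[ 14 182 123]
 [ 14 185 124]
 [ 18 142 138]
 [ 16 143 141]
 [ 18 146 140]
 [ 18 144 143]] [ 11 188 114]
((407.4178466796875, -358.46160888671875), (39.89049530029297, 68.78277587890625), 5.928924083709717) (358, 232, 22, 15)
((605.7149047851562, -369.3482666015625), (75.1745376586914, 43.33974838256836), 83.69314575195312) (358, 171, 24, 15)
((564.0250244140625, -402.34979248046875), (46.409912109375, 176.96080017089844), 87.9521484375) (373, 164, 15, 55)
```

```bash
python3 -m handwheel '[[0,0,-40,0,0,0,60],[0,0,-80,0,0,0,60],[-20,-20,-120,0,0,-10,60],[-60,-60,-120,0,0,-20,60]]'; python3 -c "
from h import *;print(sense()['qpos'])"
```

```text
time: 0.6
ee_pos: [0.2165, 0.5797, 0.3536]
ee_rot: [3.138, 0.001, -3.046]
ft_force: [1.6, 0.2, -0.7]
width: 0.7
[-1.35244152  0.24986242  0.04384266  1.58453673 -0.01150825  1.30364706
  0.35963416]
```

```bash
cat >> h.py <<'E'
from scipy.spatial.transform import Rotation as Ro
def go(x,y,z,yaw):  # mm, deg -> tool-frame shift & turn
    s=sense(); R=Ro.from_euler('xyz',s['ee_rot']); p=s['ee_pos']*1000
    d=R.inv().apply(np.array([x,y,z])-p)
    best=(R.inv()*Ro.from_euler('xyz',[180,0,yaw],degrees=True)).as_rotvec(degrees=True)
    print('at',np.round(p,1),'yaw %.1f'%np.degrees(s['ee_rot'][2]),'| shift',np.round(d,1),'turn',np.round(best,1),'F',np.round(s['ft_force'],1),'w %.3f'%s['width'],'t %.1f'%s['time'])
E
python3 -c "
from h import *;go(408,-359,150,96.4)"
```

```text
at [216.5 579.7 353.6] yaw -174.5 | shift [-100.6 -953.5  200.2] turn [ 0.2 -0.1 89.1] F [ 1.6  0.2 -0.7] w 0.700 t 0.6
```

```bash
python3 -m handwheel '[[-28,-50,0,0,0,5,60],[-57,-100,0,0,0,10,60],[-85,-150,0,0,0,15,60],[-114,-200,0,0,0,20,60],[-142,-250,0,0,0,25,60],[-171,-300,0,0,0,30,60],[-200,-350,0,0,0,35,60],[-230,-400,0,0,0,40,60],[-250,-450,0,0,0,45,60],[-260,-500,0,0,0,50,60],[-270,-550,0,0,0,55,60],[-270,-590,0,0,0,60,60]]'; python3 -c "
from h import *;go(408,-359,100,96.4)"
```

```text
time: 2.1
ee_pos: [0.5378, 0.012, 0.3511]
ee_rot: [-3.141, 0.0, 2.177]
ft_force: [0.2, -0.3, -0.2]
width: 0.703
at [537.8  12.  351.1] yaw 124.8 | shift [-230.8 -318.   251.4] turn [-0.   0.  28.4] F [ 0.2 -0.3 -0.2] w 0.703 t 2.1
```

```bash
python3 -m handwheel '[[-35,-48,0,0,0,5,60],[-70,-96,0,0,0,10,60],[-105,-144,0,0,0,15,60],[-140,-192,20,0,0,20,60],[-175,-240,60,0,0,25,60],[-205,-285,100,0,0,28,60],[-231,-318,150,0,0,28,60],[-231,-318,200,0,0,28,60],[-231,-318,251,0,0,28,60],[-231,-318,251,0,0,28,60],[-231,-318,251,0,0,28,60]]'; python3 - <<'E'
from h import *
go(408,-359,3,96.4)
s=snap('scene','s1');t=snap('top','t1')
a=cv2.resize(s['color'][200:360,40:240],(600,480),interpolation=cv2.INTER_CUBIC)
cv2.imwrite('pics/c1.png',a[:,:,::-1])
E
```

```text
time: 3.48
ee_pos: [0.41, -0.358, 0.102]
ee_rot: [3.141, 0.001, 1.693]
ft_force: [-0.7, 0.0, 0.6]
width: 0.702
at [ 410. -358.  102.] yaw 97.0 | shift [-0.6 -2.2 99. ] turn [0.1 0.1 0.6] F [-0.7  0.   0.6] w 0.702 t 3.5
```

View pics/c1.png

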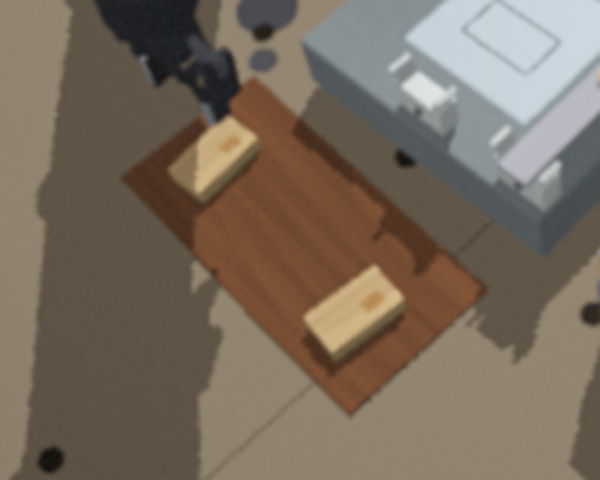

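The close crop shows both panels flat on the board, panel A at crop (215,160) and B at (355,310). The gripper's fingers are above and behind A, as expected at that height. I descend now.

```bash
python3 -m handwheel '[[-1,-2,40,0,0,0,60],[-1,-2,75,0,0,0,60],[-1,-2,90,0,0,0,60],[-1,-2,96,0,0,0,60],[-1,-2,98,0,0,0,60]]'; python3 -m handwheel '[[0,0,0,0,0,0,30],[0,0,0,0,0,0,30],[0,0,0,0,0,0,30],[0,0,0,0,0,0,30],[0,0,0,0,0,0,30],[0,0,0,0,0,0,30]]' 60;python3 -c "
from h import *;go(408,-359,3,96.4)"
```

```text
time: 4.2
ee_pos: [0.4083, -0.359, 0.0033]
ee_rot: [3.14, 0.001, 1.693]
ft_force: [0.3, 0.8, -0.5]
width: 0.703
time: 4.95
ee_pos: [0.4081, -0.3589, 0.0034]
ee_rot: [3.14, 0.0, 1.693]
ft_force: [-2.4, 2.5, 11.4]
width: 0.453
at [ 408.1 -358.9    3.4] yaw 97.0 | shift [-0.1 -0.1  0.4] turn [0.1 0.  0.6] F [-2.4  2.5 11.4] w 0.453 t 5.0
```

```bash
python3 -m handwheel '[[0,0,-5,0,0,0,30],[0,0,-40,0,0,0,30],[0,0,-90,0,0,0,30],[0,0,-150,0,0,0,30],[0,0,-200,0,0,0,30],[0,0,-200,0,0,0,30]]'; python3 - <<'E'
from h import *;go(526,78.5,120,182.8)
E
```

```text
time: 5.7
ee_pos: [0.4089, -0.3597, 0.206]
ee_rot: [3.136, 0.003, 1.693]
ft_force: [-0.1, 0.6, -0.8]
width: 0.457
at [ 408.9 -359.7  206. ] yaw 97.0 | shift [420.9 169.1  85.8] turn [  0.1   0.4 -85.8] F [-0.1  0.6 -0.8] w 0.457 t 5.7
```

```bash
python3 -m handwheel '[[42,17,0,0,0,-8,30],[84,34,0,0,0,-17,30],[126,51,0,0,0,-25,30],[168,68,0,0,0,-34,30],[210,85,0,0,0,-42,30],[253,101,0,0,0,-51,30],[295,118,0,0,0,-60,30],[337,135,0,0,0,-68,30],[379,152,0,0,0,-77,30],[421,169,0,0,0,-86,30],[421,169,50,0,0,-86,30],[421,169,86,0,0,-86,30]]';python3 -m handwheel '[[0,0,0,0,0,0,30],[0,0,0,0,0,0,30]]'; python3 - <<'E'
from h import *
go(526,78.5,75,182.8)
s=snap('scene','s2');t=snap('top','t2')
a=cv2.resize(s['color'][80:240,140:340],(500,400),interpolation=cv2.INTER_CUBIC)
b=cv2.resize(t['color'][150:260,180:340],(582,400),interpolation=cv2.INTER_CUBIC)
cv2.imwrite('pics/c2.png',cv2.resize(np.hstack([a,b]),(800,296))[:,:,::-1])
E
```

```text
time: 7.2
ee_pos: [0.5232, 0.0802, 0.1144]
ee_rot: [-3.141, -0.001, -3.088]
ft_force: [-0.0, 0.3, -0.9]
width: 0.457
time: 7.45
ee_pos: [0.5245, 0.0796, 0.1173]
ee_rot: [3.142, 0.001, -3.09]
ft_force: [0.5, 0.9, 0.8]
width: 0.455
at [524.5  79.6 117.3] yaw -177.0 | shift [-1.4 -1.2 42.3] turn [0.  0.  0.2] F [0.5 0.9 0.8] w 0.455 t 7.5
```

View pics/c2.png

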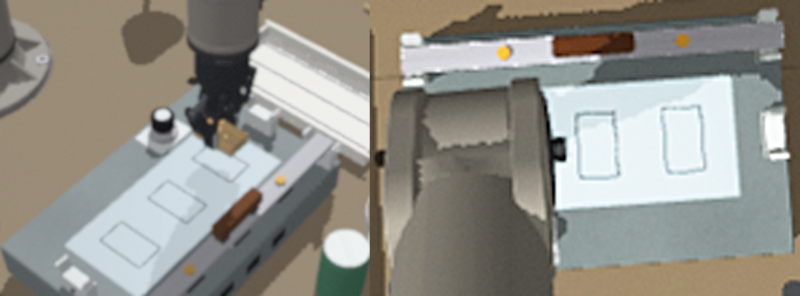

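The panel is held, with its end visible at (230,138) in the left view, above and just behind the left place. I measure the outlines from the first top picture to refine the place centres.

```bash
python3 - <<'E'
from h import *
for f in ('t0','s0'):
    d=np.load(f'pics/{f}.npz');t={k:d[k] for k in d.files}
    g=cv2.cvtColor(t['color'],cv2.COLOR_RGB2GRAY)
    for c0 in [(526,78.5),(531,-21.5),(536,-121.5)]:
        a=np.radians(2.8);R=np.array([[np.cos(a),-np.sin(a)],[np.sin(a),np.cos(a)]])
        # sample a rectified patch of the glass, 1 mm/px, and find line positions as darkest mean rows/cols
        n=np.arange(-55,56);X,Y=np.meshgrid(n,n[25:-25],indexing='ij')
        W=np.stack([X,Y],-1).reshape(-1,2)@R.T+c0
        uv=proj(t,np.c_[W/1000,np.full(len(W),.07)]).astype(np.float32).reshape(X.shape+(2,))
        P=cv2.remap(g,uv[...,0],uv[...,1],cv2.INTER_LINEAR).astype(float)
        P-=cv2.GaussianBlur(P,(0,0),8)
        px=P[:,12:-12].mean(1);py=P[30:-30].mean(0);
        r=[n[25+np.argmin(px[25:55-25+12])] if 0 else n[10+np.argmin(px[10:40])],n[70+np.argmin(px[70:101])]]
        q=[n[25+np.argmin(py[:20])],n[25+40+np.argmin(py[40:])]]
        print(f,c0,'x edges',r,'y edges',q,'corr in box axes',np.mean(r),np.mean(q))
E
```

```text
t0 (526, 78.5) x edges [np.int64(-37), np.int64(37)] y edges [np.int64(-21), np.int64(23)] corr in box axes 0.0 1.0
t0 (531, -21.5) x edges [np.int64(-37), np.int64(37)] y edges [np.int64(-21), np.int64(23)] corr in box axes 0.0 1.0
t0 (536, -121.5) x edges [np.int64(-37), np.int64(36)] y edges [np.int64(-21), np.int64(23)] corr in box axes -0.5 1.0
s0 (526, 78.5) x edges [np.int64(-38), np.int64(35)] y edges [np.int64(-21), np.int64(23)] corr in box axes -1.5 1.0
s0 (531, -21.5) x edges [np.int64(-39), np.int64(35)] y edges [np.int64(-21), np.int64(23)] corr in box axes -2.0 1.0
s0 (536, -121.5) x edges [np.int64(-39), np.int64(35)] y edges [np.int64(-21), np.int64(23)] corr in box axes -2.0 1.0
```

```bash
python3 -m handwheel '[[-1,0,25,0,0,0,30],[-1,0,38,0,0,0,30],[-1,0,43,0,0,0,30],[-1,0,46,0,0,0,30],[-1,0,46,0,0,0,30],[-1,0,46,0,0,0,30]]'; python3 - <<'E'
from h import *
go(525.5,79.5,70,182.8)
E
```

```text
time: 8.3
ee_pos: [0.5253, 0.0799, 0.0707]
ee_rot: [3.141, 0.0, -3.089]
ft_force: [0.3, -0.2, -1.1]
width: 0.457
at [525.3  79.9  70.7] yaw -177.0 | shift [-0.2 -0.4  0.7] turn [0.  0.  0.2] F [ 0.3 -0.2 -1.1] w 0.457 t 8.3
```

```bash
python3 -m handwheel '[[0,0,1,0,0,0,30],[0,0,1,0,0,0,30],[0,0,1,0,0,0,58],[0,0,1,0,0,0,58],[0,0,1,0,0,0,58],[0,0,-20,0,0,0,58],[0,0,-70,0,0,0,58],[0,0,-130,0,0,0,58],[0,0,-130,0,0,0,58]]'; python3 - <<'E'
from h import *
go(606,-369,120,83.7)
E
```

```text
time: 9.43
ee_pos: [0.5272, 0.0803, 0.2044]
ee_rot: [3.139, 0.006, -3.089]
ft_force: [-0.3, 0.5, -0.8]
width: 0.676
at [527.2  80.3 204.4] yaw -177.0 | shift [ -54.8 -453.    83.6] turn [ 0.4  0.1 99.3] F [-0.3  0.5 -0.8] w 0.676 t 9.4
```

```bash
python3 -m handwheel '[[-5,-45,0,0,0,10,58],[-11,-90,0,0,0,20,58],[-16,-135,0,0,0,30,58],[-22,-180,0,0,0,40,58],[-27,-226,0,0,0,50,58],[-33,-271,0,0,0,60,58],[-38,-316,0,0,0,70,58],[-44,-362,0,0,0,80,58],[-50,-408,0,0,0,90,58],[-55,-453,0,0,0,99,58],[-55,-453,50,0,0,99,58],[-55,-453,84,0,0,99,58]]'; python3 -m handwheel '[[0,0,0,0,0,0,58],[0,0,0,0,0,0,58]]'; python3 - <<'E'
from h import *
go(606,-369,6,83.7)
s=snap('scene','s3');t=snap('top','t3')
panels(t,.022);panels(t,.088);print();panels(s,.022);panels(s,.088)
a=cv2.resize(s['color'][80:330,60:340],(420,375),interpolation=cv2.INTER_CUBIC)
b=cv2.resize(t['color'][150:265,190:400],(685,375),interpolation=cv2.INTER_CUBIC)
cv2.imwrite('pics/c3.png',cv2.resize(np.hstack([a,b]),(800,271))[:,:,::-1])
E
```

```text
time: 10.92
ee_pos: [0.6026, -0.3698, 0.1132]
ee_rot: [-3.139, -0.0, 1.465]
ft_force: [0.8, 0.9, 0.9]
width: 0.68
time: 11.18
ee_pos: [0.6039, -0.3701, 0.1174]
ee_rot: [3.141, 0.001, 1.466]
ft_force: [0.6, -0.9, -0.2]
width: 0.679
at [ 603.9 -370.1  117.4] yaw 84.0 | shift [  1.4   1.9 111.4] turn [0.  0.  0.3] F [ 0.6 -0.9 -0.2] w 0.679 t 11.2
panel xy 526 84  size 71 x 42  long-axis deg -1.1
panel xy 606 -368  size 74 x 44  long-axis deg 84.4
panel xy 526 79  size 67 x 40  long-axis deg -1.1
panel xy 602 -346  size 69 x 41  long-axis deg 84.4

panel xy 489 121  size 78 x 49  long-axis deg 3.1
panel xy 529 74  size 73 x 46  long-axis deg 3.1
```

View pics/c3.png

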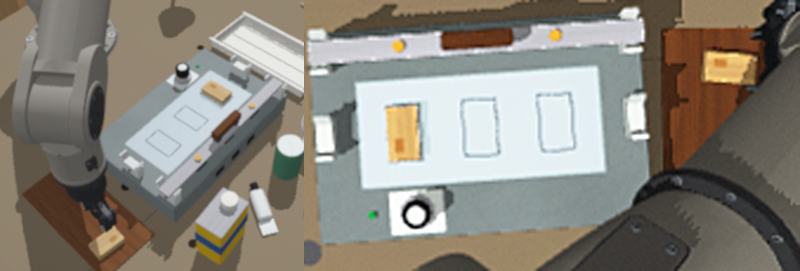

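Panel A lies in the left place (top-view crop (405,133)), measured at (526,79) mm. B is still at (606,-368) under the gripper, and I pick it now.

```bash
python3 -m handwheel '[[2,2,50,0,0,0,58],[2,2,90,0,0,0,58],[2,2,107,0,0,0,58],[2,2,112,0,0,0,58],[2,2,112,0,0,0,58]]'; python3 -m handwheel '[[0,0,0,0,0,0,30],[0,0,0,0,0,0,30],[0,0,0,0,0,0,30],[0,0,0,0,0,0,30],[0,0,0,0,0,0,30],[0,0,0,0,0,0,30]]' 60;python3 -c "
from h import *;go(606,-369,6,84)";python3 -m handwheel '[[0,0,-5,0,0,0,30],[0,0,-40,0,0,0,30],[0,0,-90,0,0,0,30],[0,0,-150,0,0,0,30],[0,0,-190,0,0,0,30],[0,0,-190,0,0,0,30]]'; python3 - <<'E'
from h import *;go(535.5,-120.5,130,182.8)
E
```

```text
time: 11.9
ee_pos: [0.6065, -0.3684, 0.0057]
ee_rot: [3.14, 0.001, 1.466]
ft_force: [-0.2, -0.4, 0.1]
width: 0.681
time: 12.65
ee_pos: [0.6067, -0.3684, 0.0061]
ee_rot: [3.139, 0.001, 1.466]
ft_force: [-1.7, 1.4, 8.3]
width: 0.45
at [ 606.7 -368.4    6.1] yaw 84.0 | shift [-0.7 -0.6  0.1] turn [0.1 0.  0. ] F [-1.7  1.4  8.3] w 0.450 t 12.7
time: 13.4
ee_pos: [0.6069, -0.369, 0.1985]
ee_rot: [3.136, 0.002, 1.466]
ft_force: [-0.0, 0.4, -1.7]
width: 0.452
at [ 606.9 -369.   198.5] yaw 84.0 | shift [239.7 -97.4  67.6] turn [  0.1   0.3 -98.8] F [-0.   0.4 -1.7] w 0.452 t 13.4
```

```bash
python3 -m handwheel '[[24,-10,0,0,0,-10,30],[48,-20,0,0,0,-20,30],[72,-30,0,0,0,-30,30],[96,-39,0,0,0,-40,30],[120,-49,0,0,0,-50,30],[144,-59,0,0,0,-60,30],[168,-69,0,0,0,-70,30],[192,-78,0,0,0,-80,30],[216,-88,0,0,0,-90,30],[240,-97,0,0,0,-99,30],[240,-97,35,0,0,-99,30],[240,-97,68,0,0,-99,30]]';python3 -m handwheel '[[0,0,0,0,0,0,30],[0,0,0,0,0,0,30]]'; python3 - <<'E'
from h import *
go(535.5,-120.5,72,182.8)
E
```

```text
time: 14.9
ee_pos: [0.5343, -0.1184, 0.1255]
ee_rot: [3.141, 0.001, -3.088]
ft_force: [0.9, 0.8, -1.3]
width: 0.449
time: 15.15
ee_pos: [0.5348, -0.1193, 0.1272]
ee_rot: [-3.141, 0.0, -3.09]
ft_force: [0.7, 0.1, -0.6]
width: 0.45
at [ 534.8 -119.3  127.2] yaw -177.0 | shift [-0.6 -1.2 55.2] turn [-0.   0.   0.2] F [ 0.7  0.1 -0.6] w 0.450 t 15.2
```

```bash
python3 -m handwheel '[[-1,-1,30,0,0,0,30],[-1,-1,46,0,0,0,30],[-1,-1,52,0,0,0,30],[-1,-1,55,0,0,0,30],[-1,-1,56,0,0,0,30],[-1,-1,56,0,0,0,30],[-1,-1,56,0,0,0,58],[-1,-1,56,0,0,0,58],[-1,-1,56,0,0,0,58],[-1,-1,30,0,0,0,58],[-1,-1,-20,0,0,0,58],[-1,-1,-70,0,0,0,58]]';  python3 - <<'E'
from h import *
go(641,-17,200,92.8)
E
```

```text
time: 16.65
ee_pos: [0.5352, -0.1201, 0.1976]
ee_rot: [-3.141, -0.001, -3.09]
ft_force: [0.3, 1.2, 0.2]
width: 0.678
at [ 535.2 -120.1  197.6] yaw -177.0 | shift [-111.    97.4   -2.6] turn [-0.1 -0.  90.2] F [0.3 1.2 0.2] w 0.678 t 16.6
```

```bash
python3 - <<'E'
from h import *
d=np.load('pics/t3.npz');t={k:d[k] for k in d.files}
hsv=cv2.cvtColor(t['color'],cv2.COLOR_RGB2HSV)
def f(m,z,lo,hi):
    m=m.copy();m[:155]=0;m[185:]=0;m[:,:195]=0;m[:,340:]=0
    for c in cv2.findContours(m,cv2.RETR_EXTERNAL,cv2.CHAIN_APPROX_NONE)[0]:
        if lo<cv2.contourArea(c)<hi: print(cv2.boundingRect(c),cv2.minAreaRect((ray(t,c.reshape(-1,2),z)[:,:2]*1000).astype(np.float32)))
f(cv2.inRange(hsv,(0,90,20),(14,255,170)),.142,60,600)
print('dots');f(cv2.inRange(hsv,(12,100,150),(26,255,255)),.108,4,60)
a=snap('scene','s4'); t=snap('top','t4'); panels(t,.088)
E
```

```text
(248, 162, 30, 9) ((640.6751708984375, -16.848419189453125), (20.995386123657227, 85.59567260742188), 2.841097116470337)
dots
(227, 167, 5, 5) ((637.622314453125, 83.31185150146484), (12.02287769317627, 12.06563949584961), 88.89256286621094)
(294, 163, 5, 5) ((645.2911987304688, -118.37348937988281), (12.058940887451172, 12.116949081420898), 88.44518280029297)
panel xy 526 79  size 67 x 40  long-axis deg -1.1
```

```bash
python3 -m handwheel '[[-12,11,-10,0,0,10,58],[-25,22,-10,0,0,20,58],[-37,33,-10,0,0,30,58],[-50,44,-10,0,0,40,58],[-62,55,-10,0,0,50,58],[-74,65,-10,0,0,60,58],[-86,75,-10,0,0,70,58],[-98,86,-10,0,0,80,58],[-111,97,-10,0,0,90,58],[-111,97,0,0,0,90,58],[-111,97,0,0,0,90,58]]'; python3 - <<'E'
from h import *
go(641,-17,112,92.8)
t=snap('top','t5'); panels(t,.088)
b=cv2.resize(t['color'][150:265,190:400],(800,438),interpolation=cv2.INTER_CUBIC);cv2.imwrite('pics/c5.png',b[:,:,::-1])
E
```

```text
time: 18.12
ee_pos: [0.6402, -0.0178, 0.195]
ee_rot: [-3.139, 0.001, 1.627]
ft_force: [-0.2, -0.9, 0.1]
width: 0.678
at [640.2 -17.8 195. ] yaw 93.2 | shift [ 0.8  1.  83. ] turn [-0.1  0.   0.4] F [-0.2 -0.9  0.1] w 0.678 t 18.1
panel xy 541 -119  size 68 x 42  long-axis deg 2.6
```

View pics/c5.png

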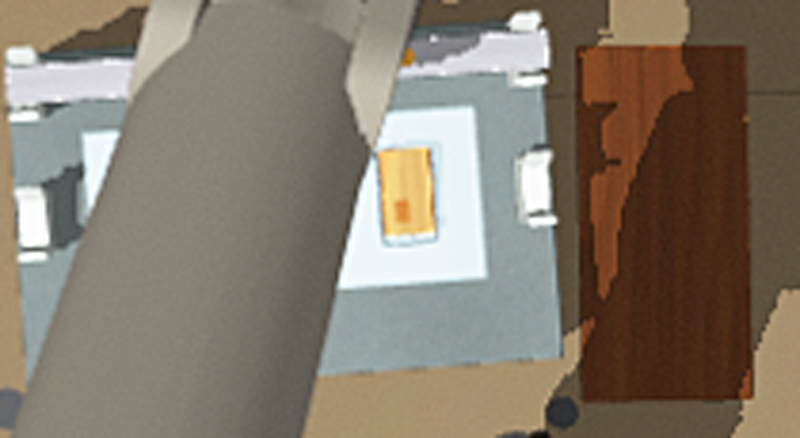

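The picture shows the left part hidden by the arm. Panel B, at crop (407,193), lies about 5 mm too far back in the right place, with outline showing at its front edge. I regrip it and shift it 5 mm forward.

```bash
python3 -c "
from h import *;go(541,-119,130,182.8)"
```

```text
at [640.5 -18.1 195.7] yaw 93.1 | shift [ -95.3 -104.7   65.8] turn [ -0.1  -0.  -89.7] F [-0.  -0.3  0.4] w 0.682 t 18.2
```

```bash
python3 -m handwheel '[[-11,-12,0,0,0,-10,58],[-21,-24,0,0,0,-20,58],[-32,-36,0,0,0,-30,58],[-42,-48,0,0,0,-40,58],[-53,-60,0,0,0,-50,58],[-64,-72,0,0,0,-60,58],[-75,-84,0,0,0,-70,58],[-86,-95,0,0,0,-80,58],[-95,-105,0,0,0,-90,58],[-95,-105,40,0,0,-90,58],[-95,-105,66,0,0,-90,58],[-95,-105,66,0,0,-90,58]]'; python3 -c "
from h import *;go(541,-119.5,74,182.8)"
```

```text
time: 19.68
ee_pos: [0.54, -0.1182, 0.1294]
ee_rot: [-3.142, -0.003, -3.088]
ft_force: [-0.1, -0.5, 0.5]
width: 0.681
at [ 540.  -118.2  129.4] yaw -177.0 | shift [-1.  -1.3 55.4] turn [-0.  -0.1  0.2] F [-0.1 -0.5  0.5] w 0.681 t 19.7
```

```bash
python3 -m handwheel '[[-1,-2,35,0,0,0,58],[-1,-2,50,0,0,0,58],[-1,-2,55,0,0,0,58],[-1,-2,55,0,0,0,58],[-1,-2,55,0,0,0,30],[-1,-2,55,0,0,0,30],[-1,-2,55,0,0,0,30],[-1,-2,55,0,0,0,30],[-1,-2,55,0,0,0,30]]' 40; python3 -m handwheel '[[0,0,-5,0,0,0,30],[0,0,-5,0,0,0,30],[3,0,-5,0,0,0,30],[5.5,0,-5,0,0,0,30],[5.5,0,-5,0,0,0,30],[5.5,0,-2,0,0,0,30],[5.5,0,0,0,0,0,30],[5.5,0,0,0,0,0,30],[5.5,0,0,0,0,0,30],[5.5,0,0,0,0,0,58],[5.5,0,0,0,0,0,58],[5.5,0,0,0,0,0,58]]'; python3 -m handwheel '[[0,0,-20,0,0,0,58],[0,0,-70,0,0,0,58],[0,0,-120,0,0,0,58],[0,0,-120,0,0,0,58]]';python3 -c "
from h import *;go(641,-17,195,92.8)"
```

```text
time: 20.8
ee_pos: [0.5431, -0.1196, 0.0764]
ee_rot: [3.142, 0.001, -3.089]
ft_force: [-2.2, 0.7, 7.8]
width: 0.455
time: 22.3
ee_pos: [0.537, -0.1199, 0.0751]
ee_rot: [-3.141, -0.0, -3.089]
ft_force: [-0.4, -0.3, -0.3]
width: 0.674
time: 22.8
ee_pos: [0.5389, -0.1203, 0.1987]
ee_rot: [-3.141, 0.006, -3.089]
ft_force: [0.9, 0.3, -1.2]
width: 0.68
at [ 538.9 -120.3  198.7] yaw -177.0 | shift [-107.3   97.8    4.3] turn [ 0.3  0.3 90.2] F [ 0.9  0.3 -1.2] w 0.680 t 22.8
```

Back over the bar handle, checking the panels on the way.

```bash
python3 -m handwheel '[[-12,11,-10,0,0,10,58],[-24,22,-10,0,0,20,58],[-36,33,-10,0,0,30,58],[-48,44,-10,0,0,40,58],[-60,55,-10,0,0,50,58],[-72,65,-10,0,0,60,58],[-84,75,-10,0,0,70,58],[-95,87,-10,0,0,80,58],[-107,98,-5,0,0,90,58],[-107,98,4,0,0,90,58],[-107,98,4,0,0,90,58]]'; python3 - <<'E'
from h import *
go(641,-17,112,92.8)
t=snap('top','t6'); panels(t,.088)
s=snap('scene','s6'); panels(s,.088)
cv2.imwrite('pics/c6.png',cv2.resize(s['color'][110:270,140:340],(600,480),interpolation=cv2.INTER_CUBIC)[:,:,::-1])
E
```

```text
time: 24.18
ee_pos: [0.6377, -0.017, 0.19]
ee_rot: [-3.139, 0.001, 1.627]
ft_force: [0.3, -0.3, -0.3]
width: 0.678
at [637.7 -17.  190. ] yaw 93.2 | shift [-0.1  3.5 78. ] turn [-0.1  0.   0.4] F [ 0.3 -0.3 -0.3] w 0.678 t 24.2
panel xy 535 -119  size 70 x 42  long-axis deg 2.6
panel xy 623 -332  size 53 x 34  long-axis deg -2.0
panel xy 537 -124  size 72 x 44  long-axis deg 3.1
panel xy 677 533  size 95 x 54  long-axis deg 7.4
```

View pics/c6.png

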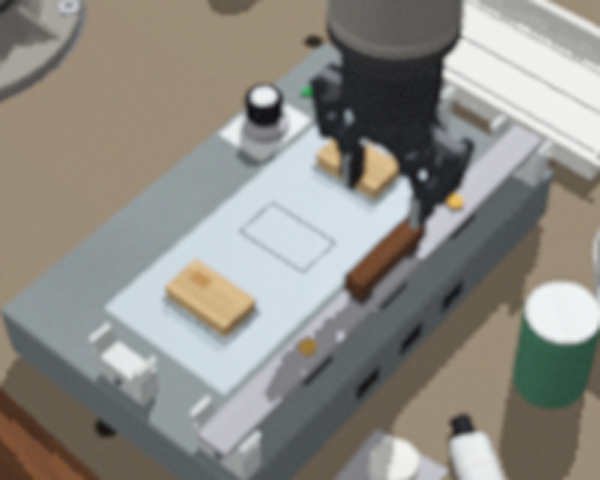

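Panel B is now at (535,-119), inside its outline (crop (210,295)). A is at crop (357,165), and the handle is under the fingers. Next I grip the bar.

```bash
python3 -m handwheel '[[0,3.5,40,0,0,0,58],[0,3.5,65,0,0,0,58],[0,3.5,74,0,0,0,58],[0,3.5,77,0,0,0,58],[0,3.5,77,0,0,0,58]]';  python3 -m handwheel '[[0,0,0,0,0,0,12],[0,0,0,0,0,0,12],[0,0,0,0,0,0,12],[0,0,0,0,0,0,12],[0,0,0,0,0,0,12],[0,0,0,0,0,0,12],[0,0,0,0,0,0,12]]' 90; python3 -c "
from h import *;go(641,-17,112,92.8)";python3 -m handwheel '[[0,0,-10,0,0,0,12],[0,0,-25,0,0,0,12],[0,0,-40,0,0,0,12],[0,0,-45,0,0,0,12],[0,0,-45,0,0,0,12],[0,0,-45,0,0,0,12]]'; python3 -c "
from h import *;go(531,-21.5,150,92.8)"
```

```text
time: 24.9
ee_pos: [0.6427, -0.0164, 0.1152]
ee_rot: [3.14, -0.0, 1.623]
ft_force: [-0.7, -0.2, 1.0]
width: 0.681
time: 25.78
ee_pos: [0.6422, -0.0162, 0.1149]
ee_rot: [3.142, -0.0, 1.623]
ft_force: [-3.3, 0.3, 6.8]
width: 0.241
at [642.2 -16.2 114.9] yaw 93.0 | shift [-0.8 -1.2  2.9] turn [ 0.  -0.   0.2] F [-3.3  0.3  6.8] w 0.241 t 25.8
time: 26.52
ee_pos: [0.642, -0.0161, 0.1589]
ee_rot: [-3.141, 0.0, 1.623]
ft_force: [-0.8, 1.3, -10.5]
width: 0.239
at [642.  -16.1 158.9] yaw 93.0 | shift [   0.4 -111.1    9. ] turn [-0.   0.   0.2] F [ -0.8   1.3 -10.5] w 0.239 t 26.5
```

```bash
python3 -m handwheel '[[0,-30,0,0,0,0,12],[0,-65,0,0,0,0,12],[0,-95,0,0,0,0,12],[0,-108,0,0,0,0,12],[0,-110,0,0,0,0,12],[0,-110,0,0,0,0,12]]'; python3 - <<'E'
from h import *
go(532,-21.6,115,92.8)
s=snap('scene','s7');t=snap('top','t7')
a=cv2.resize(s['color'][110:270,140:340],(500,400),interpolation=cv2.INTER_CUBIC)
b=cv2.resize(t['color'][150:265,180:340],(556,400),interpolation=cv2.INTER_CUBIC)
cv2.imwrite('pics/c7.png',cv2.resize(np.hstack([a,b]),(800,303))[:,:,::-1])
E
```

```text
time: 27.28
ee_pos: [0.5333, -0.0218, 0.1595]
ee_rot: [3.141, 0.0, 1.623]
ft_force: [0.9, 0.6, -9.5]
width: 0.241
at [533.3 -21.8 159.5] yaw 93.0 | shift [ 0.3 -1.3 44.5] turn [0.  0.  0.2] F [ 0.9  0.6 -9.5] w 0.241 t 27.3
```

View pics/c7.png

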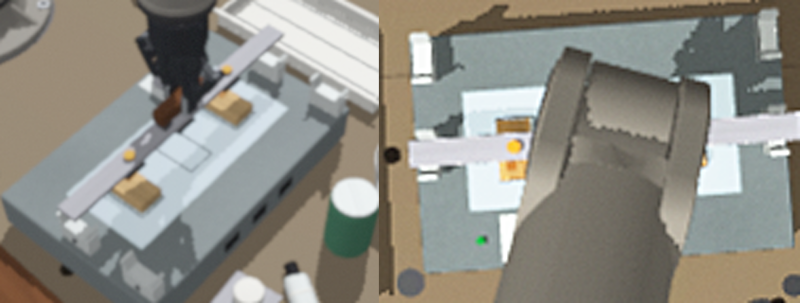

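The bar hangs level above the front brackets, with its ends over the cheeks at (425,152) and (780,130) in the right view. I lower it.

```bash
python3 -m handwheel '[[0,-1,15,0,0,0,12],[0,-1,28,0,0,0,12],[0,-1,36,0,0,0,12],[0,-1,41,0,0,0,12],[0,-1,44,0,0,0,12],[0,-1,44,0,0,0,12]]'; python3 -c "
from h import *;go(532,-21.6,115,92.8)"
```

```text
time: 28.12
ee_pos: [0.5315, -0.0222, 0.1154]
ee_rot: [3.142, 0.0, 1.623]
ft_force: [-1.9, 0.1, -6.9]
width: 0.241
at [531.5 -22.2 115.4] yaw 93.0 | shift [0.5 0.6 0.4] turn [0.  0.  0.2] F [-1.9  0.1 -6.9] w 0.241 t 28.1
```

```bash
python3 -m handwheel '[[0,0,1,0,0,0,12],[0,0,1.5,0,0,0,12],[0,0,1.5,0,0,0,12]]'; python3 -m handwheel '[[0,0,0,0,0,0,58],[0,0,0,0,0,0,58],[0,0,0,0,0,0,58],[0,0,0,0,0,0,58],[0,0,-20,0,0,0,58],[0,0,-60,0,0,0,58],[0,0,-100,0,0,0,58],[0,0,-100,0,0,0,58]]'; python3 -c "
from h import *;go(422.5,63,180,92.8)"
```

```text
time: 28.5
ee_pos: [0.5317, -0.0221, 0.1149]
ee_rot: [3.141, -0.001, 1.623]
ft_force: [-10.5, 0.4, 16.2]
width: 0.24
time: 29.5
ee_pos: [0.5329, -0.0221, 0.2162]
ee_rot: [3.137, -0.001, 1.623]
ft_force: [0.7, -0.1, -0.2]
width: 0.677
at [532.9 -22.1 216.2] yaw 93.0 | shift [  90.7 -105.9   35.9] turn [ 0.2 -0.1  0.2] F [ 0.7 -0.1 -0.2] w 0.677 t 29.5
```

```bash
python3 -m handwheel '[[45,-53,10,0,0,0,64],[91,-106,36,0,0,0,64],[91,-106,36,0,0,0,64],[91,-106,36,0,0,0,64],[91,-106,36,0,0,0,64]]'; python3 - <<'E'
from h import *
go(422,63,87,92.8)
s=snap('scene','s8');t=snap('top','t8')
a=cv2.resize(s['color'][100:260,140:340],(500,400),interpolation=cv2.INTER_CUBIC)
b=cv2.resize(t['color'][150:265,180:340],(556,400),interpolation=cv2.INTER_CUBIC)
cv2.imwrite('pics/c8.png',cv2.resize(np.hstack([a,b]),(800,303))[:,:,::-1])
E
```

```text
time: 30.12
ee_pos: [0.4215, 0.0629, 0.178]
ee_rot: [3.141, 0.0, 1.623]
ft_force: [0.2, 0.4, 0.0]
width: 0.746
at [421.5  62.9 178. ] yaw 93.0 | shift [ 0.1  0.4 91. ] turn [0.  0.  0.2] F [0.2 0.4 0. ] w 0.746 t 30.1
```

View pics/c8.png

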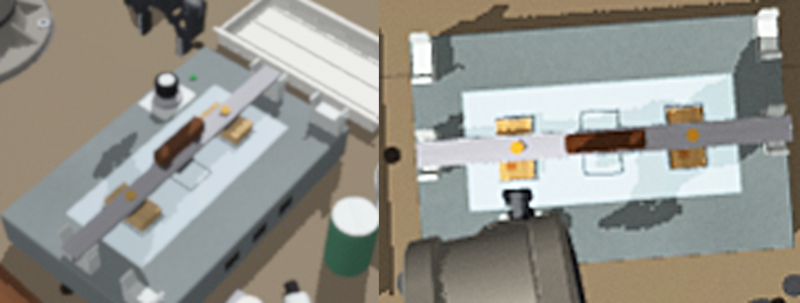

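The bar lies across the front brackets over both panels. The knob is at (167,88) in the left view with the fingers above it. I cross-check the knob with the scene camera while descending partway.

```bash
python3 - <<'E'
from h import *
for f in('t3','s8'):
    d=np.load(f'pics/{f}.npz');t={k:d[k] for k in d.files}
    u=proj(t,[[.422,.063,.112]])[0];x,y=u.astype(int)
    g=cv2.cvtColor(t['color'],cv2.COLOR_RGB2GRAY)[y-14:y+15,x-14:x+15]
    m=(g<60).astype(np.uint8)
    c=max(cv2.findContours(m,cv2.RETR_EXTERNAL,cv2.CHAIN_APPROX_NONE)[0],key=cv2.contourArea)
    bx=cv2.boundingRect(c);print(f,u,bx, 'top-circle guess',x-14+bx[0]+bx[2]/2-.5, y-14+bx[1]+bx[3]/2)
    if f=='t3': print(ray(t,[[x-14+bx[0]+(bx[2]-1)/2,y-14+bx[1]+(bx[3]-1)/2]],.11))
    else: print(ray(t,[[x-14+bx[0]+(bx[2]-1)/2,y-14+bx[1]+(bx[2]-1)/2*.75]],.112))
E
python3 -m handwheel '[[0,0,30,0,0,0,64],[0,0,55,0,0,0,64],[0,0,55,0,0,0,64]]'
```

```text
t3 [237.173723   241.03457091] (9, 8, 12, 12) top-circle guess 237.5 241.0
[[0.42334843 0.06210141 0.11      ]]
s8 [227.64041783 141.9455587 ] (9, 17, 11, 8) top-circle guess 227.0 148.0
[[0.43657989 0.04540362 0.112     ]]
time: 30.6
ee_pos: [0.4205, 0.0619, 0.1218]
ee_rot: [-3.139, 0.003, 1.621]
ft_force: [0.1, -0.2, -0.0]
width: 0.747
```

```bash
python3 -m handwheel '[[0.5,1.5,15,0,0,0,64],[0.5,1.5,26,0,0,0,64],[0.5,1.5,34,0,0,0,64],[0.5,1.5,36,0,0,0,64],[0.5,1.5,36,0,0,0,64]]';  python3 -c "
from h import *;go(422.5,62.5,87,92.8)";python3 -m handwheel '[[0,0,0,0,0,0,30],[0,0,0,0,0,0,30],[0,0,0,0,0,0,30],[0,0,0,0,0,0,30],[0,0,0,0,0,0,30],[0,0,0,0,0,0,30]]' 60; python3 -c "
from h import *;go(422.5,62.5,87,92.8)"
```

```text
time: 31.22
ee_pos: [0.4224, 0.0638, 0.087]
ee_rot: [3.142, -0.0, 1.623]
ft_force: [1.1, -0.0, 0.6]
width: 0.746
at [422.4  63.8  87. ] yaw 93.0 | shift [-1.3  0.   0. ] turn [ 0.  -0.   0.2] F [ 1.1 -0.   0.6] w 0.746 t 31.2
time: 31.98
ee_pos: [0.4218, 0.064, 0.0872]
ee_rot: [-3.14, -0.001, 1.623]
ft_force: [-8.4, -0.2, 17.8]
width: 0.405
at [421.8  64.   87.2] yaw 93.0 | shift [-1.5  0.7  0.1] turn [-0.1 -0.   0.2] F [-8.4 -0.2 17.8] w 0.405 t 32.0
```

```bash
python3 -m handwheel '[[0,0,-6,0,0,0,30],[0,0,-12,0,0,0,30],[0,0,-18,0,0,0,30],[0,0,-19,0,0,0,30],[0,0,-19,0,0,0,30]]'; python3 - <<'E'
from h import *
go(422,64,105,92.8)
s=snap('scene','s9')
cv2.imwrite('pics/c9.png',cv2.resize(s['color'][110:200,180:300],(640,480),interpolation=cv2.INTER_CUBIC)[:,:,::-1])
E
```

```text
time: 32.6
ee_pos: [0.4217, 0.0639, 0.1056]
ee_rot: [-3.141, 0.0, 1.624]
ft_force: [-1.0, 1.6, -15.8]
width: 0.397
at [421.7  63.9 105.6] yaw 93.0 | shift [0.1 0.3 0.6] turn [-0.   0.   0.2] F [ -1.    1.6 -15.8] w 0.397 t 32.6
```

View pics/c9.png

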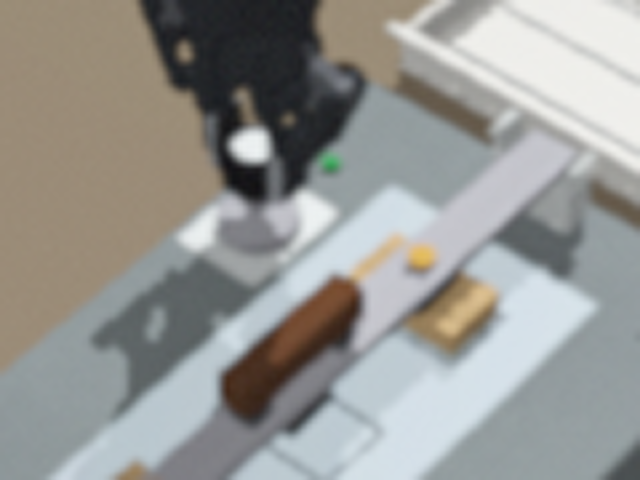

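```bash
python3 - <<'E'
from h import *
for f in('s8','s9'):
    d=np.load(f'pics/{f}.npz');t={k:d[k] for k in d.files}
    g=cv2.cvtColor(t['color'],cv2.COLOR_RGB2GRAY)[125:150,217:238]
    c=max(cv2.findContours((g>170).astype(np.uint8),cv2.RETR_EXTERNAL,cv2.CHAIN_APPROX_NONE)[0],key=cv2.contourArea)
    print(f,cv2.boundingRect(c),np.array(cv2.minEnclosingCircle(c)[0])+[217,125])
print(proj(t,[[.4225,.063,.112],[.4225,.063,.130]]))
E
```

```text
s8 (7, 14, 8, 6) [227.5 141.5]
s9 (6, 9, 7, 6) [226.35714245 136.9285717 ]
[[227.76938101 142.02988974]
 [227.53971683 137.35081457]]
```

```bash
H='[[0,0,1,0,0,0,30],[0,0,1,0,0,0,30],[0,0,1,0,0,0,30],[0,0,1,0,0,0,30],[0,0,1,0,0,0,30],[0,0,1,0,0,0,30],[0,0,1,0,0,0,30],[0,0,1,0,0,0,30],[0,0,1,0,0,0,30],[0,0,1,0,0,0,30],[0,0,1,0,0,0,30],[0,0,1,0,0,0,30]]'
python3 -m handwheel '[[0,0,1,0,0,0,30],[0,0,1,0,0,0,30],[0,0,1,0,0,0,30],[0,0,1,0,0,0,30],[0,0,1,0,0,0,30],[0,0,1,0,0,0,30],[0,0,1,0,0,0,30],[0,0,1,0,0,0,30],[0,0,1,0,0,0,30],[0,0,1,0,0,0,30],[0,0,1,0,0,0,30],[0,0,1,0,0,0,30]]' >/dev/null
python3 -m handwheel '[[0,0,0,0,0,0,30],[0,0,0,0,0,0,30],[0,0,0,0,0,0,30],[0,0,0,0,0,0,30],[0,0,0,0,0,0,30],[0,0,0,0,0,0,30],[0,0,0,0,0,0,30],[0,0,0,0,0,0,30],[0,0,0,0,0,0,30],[0,0,0,0,0,0,30],[0,0,0,0,0,0,30],[0,0,0,0,0,0,30]]' >/dev/null
python3 -m handwheel '[[0,0,0,0,0,0,30],[0,0,0,0,0,0,30],[0,0,0,0,0,0,30],[0,0,0,0,0,0,30],[0,0,0,0,0,0,30],[0,0,0,0,0,0,30],[0,0,0,0,0,0,30],[0,0,0,0,0,0,30],[0,0,0,0,0,0,30],[0,0,0,0,0,0,30],[0,0,0,0,0,0,30],[0,0,0,0,0,0,30]]'
python3 -m handwheel '[[0,0,0,0,0,0,30],[0,0,0,0,0,0,30],[0,0,0,0,0,0,30],[0,0,0,0,0,0,30],[0,0,0,0,0,0,30],[0,0,6,0,0,0,30],[0,0,12,0,0,0,30],[0,0,17,0,0,0,30],[0,0,19,0,0,0,30],[0,0,19,0,0,0,30]]'
python3 - <<'E'
from h import *
go(422,64,87,92.8)
s=snap('scene','s10')
g=cv2.cvtColor(s['color'],cv2.COLOR_RGB2GRAY)[125:150,217:238]
c=max(cv2.findContours((g>170).astype(np.uint8),cv2.RETR_EXTERNAL,cv2.CHAIN_APPROX_NONE)[0],key=cv2.contourArea)
print(cv2.boundingRect(c),np.array(cv2.minEnclosingCircle(c)[0])+[217,125])
E
```

```text
time: 37.15
ee_pos: [0.4218, 0.0639, 0.105]
ee_rot: [-3.14, -0.0, 1.623]
ft_force: [-9.2, 1.6, 3.7]
width: 0.399
time: 38.4
ee_pos: [0.4219, 0.064, 0.0869]
ee_rot: [-3.14, -0.002, 1.623]
ft_force: [-21.8, 0.3, 50.7]
width: 0.403
at [421.9  64.   86.9] yaw 93.0 | shift [ 0.   0.1 -0.1] turn [-0.1 -0.1  0.2] F [-21.8   0.3  50.7] w 0.403 t 38.4
(7, 14, 7, 6) [227. 142.]
```

The knob cap is back at its "in" pixel (227,142), so it was out for about 5.5 s. Now I let go and return to the bar.

```bash
python3 -m handwheel '[[0,0,-1,0,0,0,64],[0,0,-1,0,0,0,64],[0,0,-1,0,0,0,64],[0,0,-1,0,0,0,64],[0,0,-15,0,0,0,64],[0,0,-60,0,0,0,64],[0,0,-110,0,0,0,64],[0,0,-110,0,0,0,64]]'; python3 - <<'E'
from h import *
go(532,-22,190,93)
s=snap('scene','s11')
g=cv2.cvtColor(s['color'],cv2.COLOR_RGB2GRAY)[125:150,217:238]
c=max(cv2.findContours((g>170).astype(np.uint8),cv2.RETR_EXTERNAL,cv2.CHAIN_APPROX_NONE)[0],key=cv2.contourArea)
print(cv2.boundingRect(c),np.array(cv2.minEnclosingCircle(c)[0])+[217,125])
t=snap('top','t11');hsv=cv2.cvtColor(t['color'],cv2.COLOR_RGB2HSV)
m=cv2.inRange(hsv,(0,90,20),(14,255,170));m[:190]=0;m[225:]=0;m[:,:230]=0;m[:,300:]=0
for c in cv2.findContours(m,cv2.RETR_EXTERNAL,cv2.CHAIN_APPROX_NONE)[0]:
    if cv2.contourArea(c)>60: print(cv2.boundingRect(c),cv2.minAreaRect((ray(t,c.reshape(-1,2),.142)[:,:2]*1000).astype(np.float32)))
E
```

```text
time: 39.45
ee_pos: [0.4239, 0.0649, 0.1985]
ee_rot: [3.137, -0.005, 1.624]
ft_force: [0.2, 0.6, -0.1]
width: 0.747
at [423.9  64.9 198.5] yaw 93.0 | shift [-92.5 103.3   8.5] turn [ 0.3 -0.3  0. ] F [ 0.2  0.6 -0.1] w 0.747 t 39.5
(7, 14, 8, 6) [227.5 141.5]
(251, 199, 30, 9) ((532.7095336914062, -22.960247039794922), (19.38412094116211, 85.03221893310547), 2.796862840652466)
```

```bash
python3 -m handwheel '[[-45,50,0,0,0,0,58],[-92,103,8,0,0,0,58],[-92,103,30,0,0,0,58],[-92,103,60,0,0,0,58],[-92,103,78,0,0,0,58],[-92,103,84,0,0,0,58],[-92,103,84,0,0,0,58]]';python3 -c "
from h import *;go(532,-22,115,93)";  python3 -m handwheel '[[0,0,0,0,0,0,12],[0,0,0,0,0,0,12],[0,0,0,0,0,0,12],[0,0,0,0,0,0,12],[0,0,0,0,0,0,12],[0,0,0,0,0,0,12],[0,0,0,0,0,0,12]]' 90; python3 -c "
from h import *;go(531.7,-22.2,115,92.8)"
```

```text
time: 40.42
ee_pos: [0.5299, -0.0224, 0.1119]
ee_rot: [-3.141, 0.0, 1.623]
ft_force: [-0.2, -0.1, 0.7]
width: 0.682
at [529.9 -22.4 111.9] yaw 93.0 | shift [ 0.3  2.1 -3.1] turn [-0.  0.  0.] F [-0.2 -0.1  0.7] w 0.682 t 40.4
time: 41.3
ee_pos: [0.5307, -0.0222, 0.1127]
ee_rot: [3.14, -0.001, 1.623]
ft_force: [-1.2, 1.5, 10.3]
width: 0.242
at [530.7 -22.2 112.7] yaw 93.0 | shift [-0.   1.  -2.3] turn [ 0.1 -0.   0.2] F [-1.2  1.5 10.3] w 0.242 t 41.3
```

```bash
python3 -m handwheel '[[0,0,-10,0,0,0,12],[0,0,-25,0,0,0,12],[0,0,-40,0,0,0,12],[0,0,-46,0,0,0,12],[0,0,-46,0,0,0,12],[0,35,-46,0,0,0,12],[0,70,-46,0,0,0,12],[0,100,-46,0,0,0,12],[0,111,-46,0,0,0,12],[0,111,-46,0,0,0,12],[0,111,-46,0,0,0,12]]'; python3 - <<'E'
from h import *
go(642,-16.2,113,92.8)
s=snap('scene','s12')
cv2.imwrite('pics/c12.png',cv2.resize(s['color'][110:280,130:340],(630,510),interpolation=cv2.INTER_CUBIC)[:,:,::-1])
E
```

```text
time: 42.68
ee_pos: [0.6397, -0.017, 0.1575]
ee_rot: [-3.14, -0.0, 1.623]
ft_force: [-0.7, 0.8, -9.2]
width: 0.243
at [639.7 -17.  157.5] yaw 93.0 | shift [ 0.7  2.3 44.5] turn [-0.1 -0.   0.2] F [-0.7  0.8 -9.2] w 0.243 t 42.7
```

View pics/c12.png

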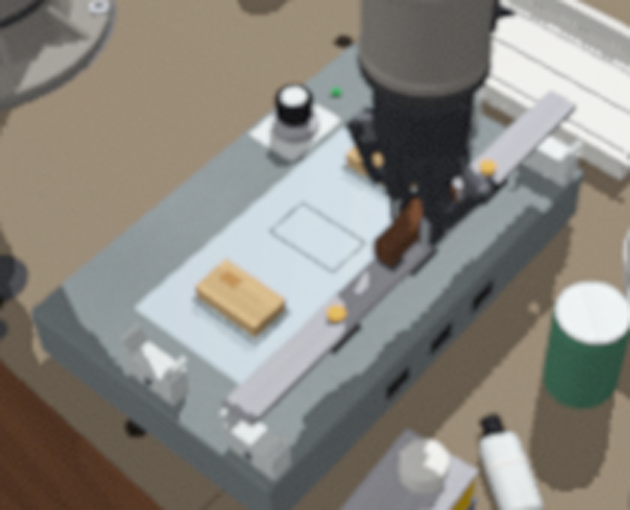

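The bar hangs over the rear brackets, ends near (245,405) and (560,105). The knob is in and the panels are unmoved. I lower the bar with a 1.5 mm rearward correction.

```bash
python3 -m handwheel '[[0.5,1.5,15,0,0,0,12],[0.5,1.5,28,0,0,0,12],[0.5,1.5,36,0,0,0,12],[0.5,1.5,42,0,0,0,12],[0.5,1.5,45,0,0,0,12],[0.5,1.5,46,0,0,0,12],[0.5,1.5,46,0,0,0,12]]'; python3 -c "
from h import *;go(642,-16.2,113,92.8)"
```

```text
time: 43.6
ee_pos: [0.6423, -0.0163, 0.1128]
ee_rot: [3.141, -0.001, 1.623]
ft_force: [-7.2, 1.6, 6.6]
width: 0.241
at [642.3 -16.3 112.8] yaw 93.0 | shift [ 0.1 -0.3 -0.2] turn [ 0.  -0.   0.2] F [-7.2  1.6  6.6] w 0.241 t 43.6
```

```bash
python3 -m handwheel '[[0,0,0,0,0,0,58],[0,0,0,0,0,0,58],[0,0,0,0,0,0,58],[0,0,0,0,0,0,58],[0,0,-20,0,0,0,58],[0,0,-60,0,0,0,58],[0,0,-90,0,0,0,58],[0,0,-90,0,0,0,58]]'; python3 - <<'E'
from h import *
go(535,-119.5,130,182.6)
t=snap('top','t13');panels(t,.088);s=snap('scene','s13');panels(s,.088)
E
```

```text
time: 44.6
ee_pos: [0.6436, -0.0167, 0.2053]
ee_rot: [3.137, -0.0, 1.623]
ft_force: [-0.0, -0.5, 0.5]
width: 0.681
at [643.6 -16.7 205.3] yaw 93.0 | shift [ -97.1 -114.1   74.7] turn [  0.2   0.2 -89.6] F [-0.  -0.5  0.5] w 0.681 t 44.6
panel xy 535 -119  size 70 x 42  long-axis deg 2.6
panel xy 715 -168  size 58 x 36  long-axis deg -81.6
panel xy 537 -124  size 72 x 44  long-axis deg 3.1
```

```bash
python3 -m handwheel '[[-11,-13,0,0,0,-10,58],[-22,-26,0,0,0,-20,58],[-33,-39,0,0,0,-30,58],[-44,-52,0,0,0,-40,58],[-55,-64,0,0,0,-50,58],[-66,-77,0,0,0,-60,58],[-77,-90,0,0,0,-70,58],[-88,-102,0,0,0,-80,58],[-97,-114,0,0,0,-90,58],[-97,-114,40,0,0,-90,58],[-97,-114,75,0,0,-90,58],[-97,-114,75,0,0,-90,58]]'; python3 -c "
from h import *;go(535,-119.5,74,182.6)"
```

```text
time: 46.2
ee_pos: [0.5316, -0.119, 0.1247]
ee_rot: [-3.142, -0.005, -3.09]
ft_force: [-0.2, -1.2, 1.3]
width: 0.682
at [ 531.6 -119.   124.7] yaw -177.0 | shift [-3.6 -0.7 50.7] turn [-0.  -0.3  0.4] F [-0.2 -1.2  1.3] w 0.682 t 46.2
```

```bash
python3 -m handwheel '[[-1,-1,30,0,0,0,58],[-1,-1,46,0,0,0,58],[-1,-1,53,0,0,0,58],[-1,-1,53,0,0,0,58]]'; python3 -m handwheel '[[0,0,0,0,0,0,30],[0,0,0,0,0,0,30],[0,0,0,0,0,0,30],[0,0,0,0,0,0,30],[0,0,0,0,0,0,30]]' 60;  python3 -m handwheel '[[0,0,-5,0,0,0,30],[0,0,-40,0,0,0,30],[0,0,-90,0,0,0,30],[0,0,-130,0,0,0,30],[0,0,-130,0,0,0,30]]';python3 -c "
from h import *;go(570,350,130,181)"
```

```text
time: 46.7
ee_pos: [0.5347, -0.1201, 0.0741]
ee_rot: [-3.142, -0.0, -3.089]
ft_force: [0.2, -0.3, 0.9]
width: 0.678
time: 47.32
ee_pos: [0.5351, -0.1201, 0.0749]
ee_rot: [3.141, 0.001, -3.089]
ft_force: [-1.9, 0.5, 8.3]
width: 0.449
time: 47.95
ee_pos: [0.5361, -0.1203, 0.2071]
ee_rot: [3.141, 0.005, -3.089]
ft_force: [-1.5, 0.2, -0.8]
width: 0.452
at [ 536.1 -120.3  207.1] yaw -177.0 | shift [-58.  467.9  77.5] turn [0.  0.3 2. ] F [-1.5  0.2 -0.8] w 0.452 t 48.0
```

```bash
python3 -m handwheel '[[-6,47,0,0,0,0,30],[-12,95,0,0,0,0,30],[-18,142,0,0,0,0,30],[-24,190,0,0,0,0,30],[-30,240,0,0,0,0,30],[-36,290,0,0,0,0,30],[-42,340,0,0,0,1,30],[-48,390,0,0,0,1,30],[-54,440,0,0,0,2,30],[-58,468,0,0,0,2,30],[-58,468,40,0,0,2,30],[-58,468,77,0,0,2,30]]'; python3 -m handwheel '[[0,0,0,0,0,0,30],[0,0,0,0,0,0,30]]'; python3 - <<'E'
from h import *
go(570,350,10,181)
s=snap('scene','s14');t=snap('top','t14')
a=cv2.resize(s['color'][60:190,220:380],(500,406),interpolation=cv2.INTER_CUBIC)
b=cv2.resize(t['color'][150:280,110:290],(562,406),interpolation=cv2.INTER_CUBIC)
cv2.imwrite('pics/c14.png',cv2.resize(np.hstack([a,b]),(800,306))[:,:,::-1])
E
```

```text
time: 49.45
ee_pos: [0.5674, 0.3507, 0.125]
ee_rot: [-3.141, -0.001, -3.123]
ft_force: [0.3, -0.7, 0.3]
width: 0.451
time: 49.7
ee_pos: [0.5686, 0.3504, 0.1279]
ee_rot: [3.141, 0.001, -3.125]
ft_force: [0.3, 1.1, 0.1]
width: 0.454
at [568.6 350.4 127.9] yaw -179.0 | shift [ -1.4  -0.4 117.9] turn [ 0.  0. -0.] F [0.3 1.1 0.1] w 0.454 t 49.7
```

View pics/c14.png

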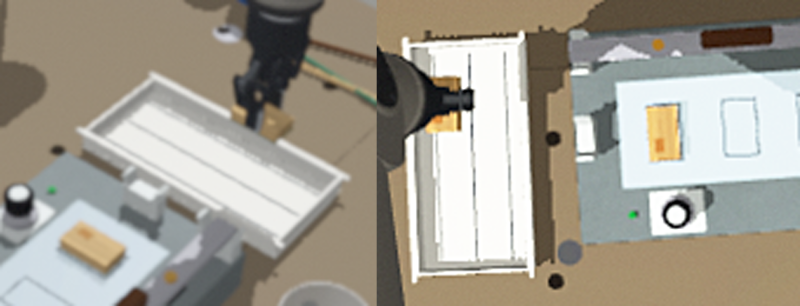

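Both views show the held panel above the rear half of the tray, displaced by parallax in the top view as expected. The tray is clear, so I lower the panel.

```bash
python3 -m handwheel '[[-1,0,50,0,0,0,30],[-1,0,90,0,0,0,30],[-1,0,107,0,0,0,30],[-1,0,113,0,0,0,30],[-1,0,116,0,0,0,30],[-1,0,117,0,0,0,30],[-1,0,117,0,0,0,30]]'; python3 -m handwheel '[[0,0,0,0,0,0,56],[0,0,0,0,0,0,56],[0,0,0,0,0,0,56],[0,0,0,0,0,0,56],[0,0,-20,0,0,0,56],[0,0,-70,0,0,0,56],[0,0,-130,0,0,0,56],[0,0,-190,0,0,0,56],[0,0,-190,0,0,0,56]]'; python3 -c "
from h import *;go(526,79.3,130,180)"
```

```text
time: 50.68
ee_pos: [0.5694, 0.3507, 0.0106]
ee_rot: [3.141, 0.001, -3.124]
ft_force: [0.4, -0.4, -0.4]
width: 0.446
time: 51.8
ee_pos: [0.5713, 0.3513, 0.2066]
ee_rot: [3.136, 0.007, -3.125]
ft_force: [-0.5, 0.5, 0.1]
width: 0.652
at [571.3 351.3 206.6] yaw -179.0 | shift [  50.4 -271.6   74.7] turn [0.3 0.4 1. ] F [-0.5  0.5  0.1] w 0.652 t 51.8
```

```bash
python3 - <<'E'
from h import *
t=snap('top','t15');panels(t,.088);panels(t,.023);s=snap('scene','s15');panels(s,.088);panels(s,.023)
E
python3 -m handwheel '[[8,-45,0,0,0,0,58],[17,-90,0,0,0,0,58],[25,-136,0,0,0,1,58],[34,-181,0,0,0,1,58],[42,-226,0,0,0,1,58],[49,-271,0,0,0,1,58],[49,-271,40,0,0,1,58],[49,-271,75,0,0,1,58],[49,-271,75,0,0,1,58]]'; python3 -c "
from h import *;go(526,79.3,75,180)"
```

```text
panel xy 526 79  size 67 x 40  long-axis deg -1.1
panel xy 567 329  size 64 x 37  long-axis deg -0.7
panel xy 526 84  size 71 x 42  long-axis deg -1.1
panel xy 569 349  size 68 x 39  long-axis deg -0.7
panel xy 529 74  size 73 x 45  long-axis deg 3.1
panel xy 606 282  size 69 x 46  long-axis deg -0.2
panel xy 489 120  size 78 x 48  long-axis deg 3.1
panel xy 572 343  size 73 x 50  long-axis deg -0.2
time: 53.02
ee_pos: [0.5227, 0.0779, 0.1226]
ee_rot: [-3.139, -0.005, 3.141]
ft_force: [-0.6, 0.1, 1.2]
width: 0.68
at [522.7  77.9 122.6] yaw 180.0 | shift [-3.5  1.6 47.6] turn [-0.1 -0.3 -0. ] F [-0.6  0.1  1.2] w 0.680 t 53.0
```

Panel B lies in the tray at (569,349). Next is A.

```bash
python3 -m handwheel '[[-1,1,30,0,0,0,58],[-1,1,46,0,0,0,58],[-1,1,52,0,0,0,58],[-1,1,52,0,0,0,58]]'; python3 -m handwheel '[[0,0,0,0,0,0,30],[0,0,0,0,0,0,30],[0,0,0,0,0,0,30],[0,0,0,0,0,0,30],[0,0,0,0,0,0,30]]' 60;  python3 -m handwheel '[[0,0,-5,0,0,0,30],[0,0,-40,0,0,0,30],[0,0,-90,0,0,0,30],[0,0,-130,0,0,0,30],[0,0,-130,0,0,0,30]]';python3 -c "
from h import *;go(440,348,130,181)"
```

```text
time: 53.52
ee_pos: [0.5259, 0.0795, 0.0732]
ee_rot: [-3.142, -0.0, 3.141]
ft_force: [0.3, -0.9, -0.1]
width: 0.68
time: 54.15
ee_pos: [0.5263, 0.0797, 0.074]
ee_rot: [3.141, 0.001, 3.142]
ft_force: [-2.9, -0.9, 12.1]
width: 0.452
time: 54.78
ee_pos: [0.5273, 0.0799, 0.2061]
ee_rot: [3.139, 0.005, 3.141]
ft_force: [-0.1, 0.4, -1.5]
width: 0.453
at [527.3  79.9 206.1] yaw 180.0 | shift [ 87.7 267.9  76.3] turn [ 0.1  0.3 -1. ] F [-0.1  0.4 -1.5] w 0.453 t 54.8
```

```bash
python3 -m handwheel '[[14,45,0,0,0,0,30],[29,90,0,0,0,0,30],[44,135,0,0,0,0,30],[58,180,0,0,0,-1,30],[73,225,0,0,0,-1,30],[88,268,0,0,0,-1,30],[88,268,40,0,0,-1,30],[88,268,76,0,0,-1,30],[88,268,76,0,0,-1,30],[88,268,76,0,0,-1,30]]'; python3 - <<'E'
from h import *
go(440,348,10,181)
t=snap('top','t16');panels(t,.023)
E
```

```text
time: 56.02
ee_pos: [0.4382, 0.3476, 0.1277]
ee_rot: [3.141, 0.0, -3.125]
ft_force: [0.0, 0.3, 0.7]
width: 0.451
at [438.2 347.6 127.7] yaw -179.0 | shift [ -1.7   0.3 117.7] turn [ 0.  0. -0.] F [0.  0.3 0.7] w 0.451 t 56.0
panel xy 569 349  size 68 x 39  long-axis deg -0.7
```

```bash
python3 -m handwheel '[[-1,0,50,0,0,0,30],[-1,0,90,0,0,0,30],[-1,0,107,0,0,0,30],[-1,0,113,0,0,0,30],[-1,0,116,0,0,0,30],[-1,0,117.5,0,0,0,30],[-1,0,117.5,0,0,0,30]]'; python3 -m handwheel '[[0,0,0,0,0,0,56],[0,0,0,0,0,0,56],[0,0,0,0,0,0,56],[0,0,0,0,0,0,56],[0,0,-20,0,0,0,56],[0,0,-70,0,0,0,56],[0,0,-130,0,0,0,56],[0,0,-190,0,0,0,56],[0,0,-220,0,0,0,56],[0,0,-220,0,0,0,56]]'; python3 -m handwheel '[[0,40,0,0,0,0,56],[0,90,0,0,0,0,56],[0,140,0,0,0,0,56],[0,190,0,0,0,0,56],[0,190,0,0,0,0,56],[0,190,0,0,0,0,56],[0,190,0,0,0,0,56],[0,190,0,0,0,0,56]]'; python3 - <<'E'
from h import *
t=snap('top','t17');panels(t,.023);s=snap('scene','s17');panels(s,.023)
g=cv2.cvtColor(s['color'],cv2.COLOR_RGB2GRAY)[125:150,217:238]
c=max(cv2.findContours((g>170).astype(np.uint8),cv2.RETR_EXTERNAL,cv2.CHAIN_APPROX_NONE)[0],key=cv2.contourArea)
print('knob',np.array(cv2.minEnclosingCircle(c)[0])+[217,125])
hsv=cv2.cvtColor(t['color'],cv2.COLOR_RGB2HSV)
m=cv2.inRange(hsv,(0,90,20),(14,255,170));m[:155]=0;m[185:]=0;m[:,:220]=0;m[:,300:]=0
for c in cv2.findContours(m,cv2.RETR_EXTERNAL,cv2.CHAIN_APPROX_NONE)[0]:
    if cv2.contourArea(c)>60: print('handle',cv2.minAreaRect((ray(t,c.reshape(-1,2),.142)[:,:2]*1000).astype(np.float32)))
a=cv2.resize(s['color'],(533,400));b=cv2.resize(t['color'][80:280,110:410],(600,400),interpolation=cv2.INTER_CUBIC)
cv2.imwrite('pics/c17.png',cv2.resize(np.hstack([a,b]),(800,282))[:,:,::-1])
E
```

```text
time: 56.95
ee_pos: [0.439, 0.3479, 0.01]
ee_rot: [3.141, 0.001, -3.124]
ft_force: [-0.3, 0.4, -0.0]
width: 0.448
time: 58.2
ee_pos: [0.4396, 0.3484, 0.2318]
ee_rot: [3.138, 0.003, -3.124]
ft_force: [-0.3, -0.6, -0.2]
width: 0.656
time: 59.2
ee_pos: [0.4358, 0.5368, 0.2295]
ee_rot: [3.141, -0.0, -3.125]
ft_force: [-0.0, 0.1, 0.9]
width: 0.655
panel xy 439 345  size 68 x 43  long-axis deg -0.9
panel xy 569 349  size 68 x 39  long-axis deg -0.7
panel xy 384 -423  size 58 x 34  long-axis deg -35.4
panel xy 572 343  size 73 x 51  long-axis deg -0.3
panel xy 442 339  size 70 x 50  long-axis deg 6.6
knob [227.5 141.5]
handle ((642.7568359375, -16.848716735839844), (21.001976013183594, 85.39002990722656), 2.846541404724121)
```

View pics/c17.png

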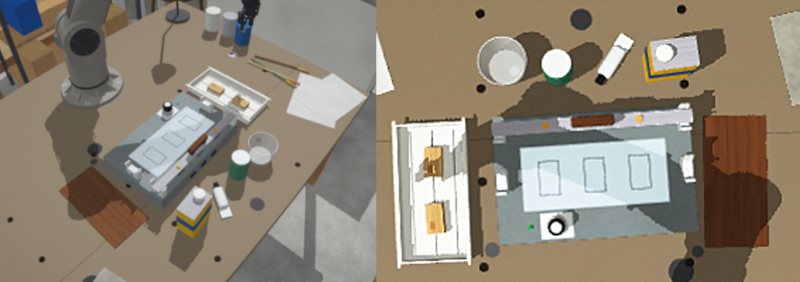

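Both panels lie flat in the tray, at (432,162) and (434,218) in the right view. The bar is in the rear brackets, the knob is in, the bystanders look unmoved, and the board and glass are empty. I hand in.

```bash
python3 -c "
from station import sign_off;print(sign_off())"
```

```text
the job is handed in; nothing more can be done
None
```

The job is done and handed in, about 59 s into the 210 s allowed. There were two panels. I laid them on the left and right places and set the bar across the front brackets over both. I pulled the lamp knob out for about 5.5 s and pushed it back in. The bar then went back on the rear brackets and both panels went into the wash tray.

**Last checks:**
- **Panels:** both lie flat and side by side in the tray at about (439, 345) and (569, 349) mm. The board and glass are empty.
- **Knob:** its cap is back at the pixel where it sits when fully in.
- **Bar:** its handle shows 2 mm behind where it started. That is within the play between the bracket cheeks, and it was released at the seated height.
- **Bystanders:** the tins, tub and paint tube look unmoved in both cameras. I judged this by eye, not by measurement.

**Corrections and disagreements:**
- The right panel first lay about 5 mm too far back, so I regripped it and shifted it before clamping.
- The left panel lay about 4° askew to its outline according to the top camera, but the scene camera showed it nearly straight, so I left it.
- The two cameras disagreed by 2 to 6 mm on panel positions.
- I saw no panel knocked aside and no slackened grip.

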